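# Case the green knife and close the lid

### The arm

A 6-joint arm with a two-finger parallel gripper is mounted at the origin on the work surface. World frame = base frame: x ahead of the robot, y to its left, z up, the work surface at z = 0. Lengths are in m, angles in rad, forces in N, time in s.
With the tool pointing down it reaches from about 0.3 to 0.825 m from the base axis. Payload 5.4 kg.
Tool frame: the origin (TCP) lies at the very end of the fingers, on their centre line; the grasp point (between the pads) lies 19 mm behind it; z points along the fingers, y is the line along which they close (so a half turn about z gives the same grasp; the last joint's range is limited). The gripper opens to 92 mm and grips with 3 to 60 N. Pads are 20 mm wide; open, the fingers measure 128 mm over their backs; the gripper's body (75 mm by 189 mm) begins 69 mm behind the grasp point.
Start: joints at [0.953, 0.158, 1.597, -0, 1.386, -0.21], TCP at [0.228, 0.528, 0.215] pointing down, gripper open.
Joint ranges: [-2.91, 2.91], [-0.94, 2.29], [0.18, 2.7], [-1.29, 4.43], [0.17, 2.64], [-3, 3]. Speed limits (rad/s): [2.57, 2.57, 3.14, 3.14, 3.14, 3.14].

### API

Orientations are given as a rotation vector (axis times angle).
In Python, from workcell import bot gives the robot as it stands. Calls block until the motion is done:
- bot.goto(position, orientation): joint-space move of the TCP to a pose.
- bot.line_to(position, rot=None, max_speed=0.15): straight line of the TCP; rot=None keeps the orientation; max_speed is the mean speed in m/s.
- bot.set_joints(angles): joint-space move.
- bot.set_gripper(opening, newtons=None): opening from 0.0 (shut) to 1.0 (fully open); newtons is the grip in N (None keeps the last); returns when the fingers have stopped.
- bot.hold(seconds).
- bot.inverse_kinematics(position, orientation): joint angles nearest the present ones, or None.
- bot.read_camera(name): name is "side" or "top"; returns a dict with "pixels" (480x640x3 uint8, blue, green, red), "fx", "fy", "cx", "cy" (pixels), "k1" (the pictures are not rectified: a ray, as slopes to the right and down, at radius r is drawn at 1 + k1 r^2 times it, then the intrinsics apply), "R" (3x3) and "t" (3): a world point X has camera coordinates R X + t. Camera axes: x right, y down, z forward; pixel columns grow to the right and rows downward; lengths in m; the calibration is good to about 2 mm. A picture is of the moment at which its call begins. There is no depth.
A pose or a line that the arm cannot do raises bot.MotionError and nothing moves.
- bot.job_done(): hands the job in; it is judged then, once.
Readings, each from a call of its own:
- bot.current_clock(): time.
- bot.current_joints(): joint angles.
- bot.current_joint_vel(): joint speeds.
- bot.current_effort(): joint torques, N m.
- bot.current_ee_pos(): TCP position.
- bot.current_tool_rot(): TCP orientation.
- bot.current_contact_force(): force on the tool from outside, world axes, zero at the start.
- bot.current_ft_torque(): the same for the moment, N m.
- bot.current_opening(): opening from 0.0 (shut) to 1.0 (fully open).
- bot.current_grip_force(): force on a finger pad.
Only numpy, scipy, OpenCV 4.12 (cv2) and the standard library are available. Lean on these libraries where they do the work, as an engineer would, in place of code of your own. Each camera call takes 0.05 s, during which the arm holds its last target. There are 200 camera calls.

### The job

Take the green-handled knife from the sloping rack and lay it flat in the empty wide compartment of the open wooden case, with its handle towards the front of the case (the side opposite the hinges); set it down gently, do not let it drop. Then, with the knife let go, lower the lid until it is fully shut, without slamming it. Leave the other two knives and the mug as they are.

Things in the scene. Friction and masses are not known exactly. Their poses are not given: they have to be found in the camera images.
- knife_green: loose knife to pack, 0.2 kg. Dark green handle 110 x 30 x 20 mm; flat steel blade 95 mm long, 4 mm thick, at the handle's mid-thickness. Origin: centre of the handle's underside (centre of mass 13 mm nearer the blade). x: handle to tip, y: across the 30 mm width, z: out of the upper face. Lies on the rack, butt on the low ledge, blade up the slope away from the robot
- knife_tip (a point): point of the green knife's blade: 149 mm along the knife's x from its origin, 10 mm up its z
- rack: fixed rack: flat cork-faced board 250 x 270 mm rising 0.52 rad (30 deg) along the rack's x, away from the robot. Origin: on the bench under the middle of the board's low edge, where its upper face is 20 mm high; z vertical. Ledge there 12 mm proud, 10 mm thick. Three knives lie on it along x, handle centres 66 mm up the slope at y = -90, 0, 90 mm, in any order
- case: fixed open wooden case 260 x 210 x 60 mm (x, y, z), walls and floor 8 mm. Origin: centre of underside; x from the front wall (near the robot) to the hinged back wall, y left, z up. A dark divider along x (y -27 to -21 mm, top at z = 48) parts it: narrow side holds a fixed black sheath; wide side (y -21 to 97, x -122 to 122 mm, grey floor at z = 8) is empty: for the knife
- lid (a joint): hinge of the case's lid, rad: 0 is shut, flat on the rim; 1.57 straight up. Starts at 1.05 to 1.3, leaning a little over the case. The hinge is stiff (0.5 N m of friction), so the lid stays at any angle; the lid weighs 0.25 kg and about 2 to 3 N at its free edge moves it
- lid_hinge (a point): middle of the hinge line, at case x = 130, y = 0, z = 60.5 mm; the hinge axis is the case's y. Its axes turn with the lid: x from the free edge to the hinge along the underside, z out of the outer face
- lid_edge (a point): middle of the lid's free edge, on its outer (upper when shut) face, 270 mm from the hinge line. The lid is a pale wood panel 270 x 210 x 8 mm, its underside in the plane of the hinge line; shut, it overhangs the front wall by 10 mm
- knife_black: black-handled knife on the rack, loose, same shape and origin as the green one: leave alone
- knife_wood: brown wooden-handled knife on the rack, loose, same shape and origin as the green one: leave alone
- mug: white mug on the far side of the bench, 76 mm across, 90 mm high, origin under its centre: leave alone
Things that resemble listed ones, but are neither listed nor needed, are in the scene too. What is shaped like the knife_green but orange is not meant.

How it is judged:
On the way:
1. the green knife lies flat in the wide compartment, handle to the front, let go, while the lid is still open (x of knife_green in the frame of case between -0.085 and -0.015 m and y of knife_green in the frame of case between -0.012 and 0.09 m and z of knife_green in the frame of case below 0.014 m and angle between knife_green's own z axis and vertical below 0.1 rad and contact force between the fingers and knife_green below 0.05 N and value of joint lid above 0.6 rad), for 0.2 s.
At the end, for the whole second after the job is handed in: the lid is shut (within 0.03 rad, 8 mm at its free edge) and the green knife rests flat (within 0.1 rad) on the floor of the case's wide compartment with its handle to the front; the other knives and the mug are where they were (value of joint lid below 0.03 rad and x of knife_green in the frame of case between -0.085 and -0.015 m and y of knife_green in the frame of case between -0.012 and 0.09 m and z of knife_green in the frame of case below 0.014 m and angle between knife_green's own z axis and vertical below 0.1 rad and linear speed of knife_green below 0.02 m/s); the robot touches nothing.
It fails at once if the green knife is dropped: it moves faster than 0.6 m/s (a fall of about 20 mm) while the fingers do not touch it (contact force between the fingers and knife_green below 0.05 N and linear speed of knife_green above 0.6 m/s).
It fails at once if the lid is slammed: it turns shut faster than 2 rad/s (velocity of joint lid below -2 rad/s).
It fails at once if the black or the wooden knife is moved by more than 20 mm (distance of any of knife_black, knife_wood from where it was at the start of the episode above 0.02 m).
It fails at once if the mug is moved by more than 30 mm or tipped (distance of mug from where it was at the start of the episode above 0.03 m or angle between mug's own z axis and vertical above 0.3 rad).
It also fails if it takes over 69 s, if anything falls off the work surface, if the arm or the gripper's body presses on something with over 40 N, if the wrist force passes 120 N, or if a joint passes its speed limit or range.

## Working session

There is one attempt and no reset: what is moved stays moved. The work goes in short steps, each a Python script; the robot and the scene stay as the last script left them, time stands still between calls to the robot, and variables do not carry over. Pictures are saved under pics/ and viewed, at most 10 in all, crops included, and the job is handed in when it is done.

```bash
ls; mkdir -p pics; python3 - <<'E'
from workcell import bot
import cv2,numpy as np,pickle
d={}
for n in("side","top"):
    c=bot.read_camera(n); d[n]=c; cv2.imwrite(f"pics/{n}0.png",c["pixels"])
    R=np.array(c["R"]);print(n,c["fx"],c["fy"],c["cx"],c["cy"],c["k1"],-R.T@np.array(c["t"]),R.round(3).tolist())
pickle.dump(d,open("cam0.pkl","wb"))
print(bot.current_clock(),bot.current_tool_rot())
E
```

```text
pics
side 519.3163322491073 519.3163322491073 319.88646248807197 243.16269584191048 -0.154707475705441 [ 0.12534189 -0.77316776  0.59180189] [[0.89, -0.456, 0.026], [-0.205, -0.45, -0.869], [0.408, 0.768, -0.494]]
top 542.9169273099882 542.9169273099882 319.6603235110749 241.98754861289217 -0.027324908059123864 [ 0.42249801 -0.06527235  1.31978833] [[0.01, -1.0, -0.025], [-0.995, -0.007, -0.104], [0.104, 0.026, -0.994]]
0.1 [-6.36041116e-01 -3.07587487e+00  2.37812153e-03]
```

View pics/side0.png

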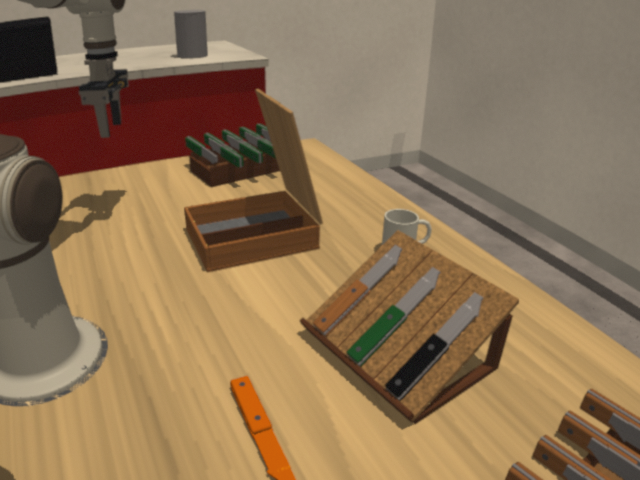

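View pics/top0.png

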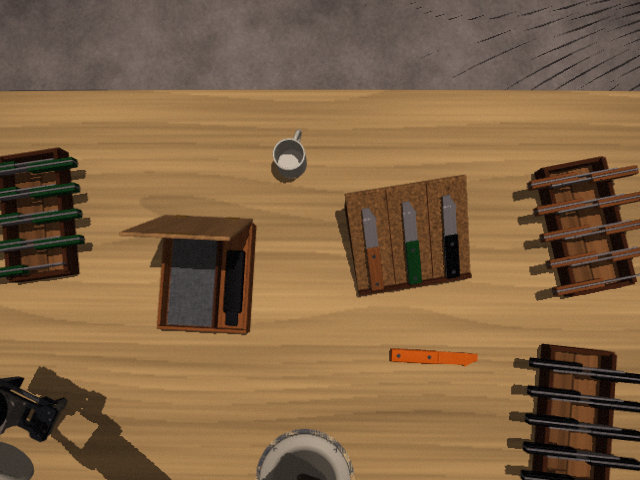

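The side view shows the green knife in the middle of the rack at (378,333), wooden on the left and black on the right. The top view shows its handle at about (413,260), the case at (159–255, 224–333) with the lid leaning to (120–252, 225), and the mug at (289,158). I'll zoom in for exact corners.

```bash
cat > h.py <<'E'
import numpy as np,cv2,pickle
from scipy.spatial.transform import Rotation as Ro
def ray(c,p):
    K=np.array([[c["fx"],0,c["cx"]],[0,c["fy"],c["cy"]],[0,0,1]])
    d=((np.array(p,float)-[c["cx"],c["cy"]])/[c["fx"],c["fy"]])
    u=d.copy()
    for _ in range(30): u=d/(1+c["k1"]*(u@u))
    R=np.array(c["R"]);t=np.array(c["t"])
    v=R.T@np.r_[u,1]; return -R.T@t,v/np.linalg.norm(v)
def onplane(c,p,pt,n):
    o,v=ray(c,p);return o+v*((np.array(pt)-o)@n)/(v@n)
def onz(c,p,z): return onplane(c,p,[0,0,z],np.array([0,0,1.]))
def proj(c,X):
    x=np.array(c["R"])@X+np.array(c["t"]);u=x[:2]/x[2];u=u*(1+c["k1"]*(u@u))
    return u*[c["fx"],c["fy"]]+[c["cx"],c["cy"]]
def tri(c1,p1,c2,p2):
    (a,u),(b,v)=ray(c1,p1),ray(c2,p2)
    s=np.linalg.lstsq(np.c_[u,-v],b-a,rcond=None)[0]
    return (a+u*s[0]+b+v*s[1])/2,np.linalg.norm(a+u*s[0]-b-v*s[1])
def green(c,roi):
    x0,y0,x1,y1=roi;h=cv2.cvtColor(c["pixels"],cv2.COLOR_BGR2HSV)
    m=cv2.inRange(h,(45,110,20),(90,255,255));z=np.zeros_like(m);z[y0:y1,x0:x1]=m[y0:y1,x0:x1]
    cs=cv2.findContours(z,cv2.RETR_EXTERNAL,cv2.CHAIN_APPROX_NONE)[0]
    k=max(cs,key=cv2.contourArea);return cv2.minAreaRect(k),k[:,0,:]
E
python3 - <<'E'
from h import *
d=pickle.load(open("cam0.pkl","rb"))
for n,r in(("top",(380,170,440,310)),("side",(330,280,420,380))): print(n,cv2.boxPoints(green(d[n],r)[0]).round(1).tolist())
a=d["top"]["pixels"][165:345,110:270];b=d["top"]["pixels"][165:345,335:480]
f=lambda i:cv2.resize(i,None,fx=3.2,fy=3.2,interpolation=cv2.INTER_CUBIC)
cv2.imwrite("pics/t1.png",np.hstack([f(a),f(b)])[:,:800]) 
print(f(a).shape,f(b).shape)
c=d["side"]["pixels"][80:275,170:330];cv2.imwrite("pics/s1.png",cv2.resize(c,None,fx=3,fy=3,interpolation=cv2.INTER_CUBIC))
E
```

```text
top [[405.29998779296875, 241.8000030517578], [417.8999938964844, 240.60000610351562], [421.70001220703125, 282.8999938964844], [409.1000061035156, 284.1000061035156]]
side [[346.5, 351.6000061035156], [393.29998779296875, 303.5], [404.20001220703125, 314.1000061035156], [357.29998779296875, 362.20001220703125]]
(576, 512, 3) (576, 464, 3)
```

View pics/t1.png

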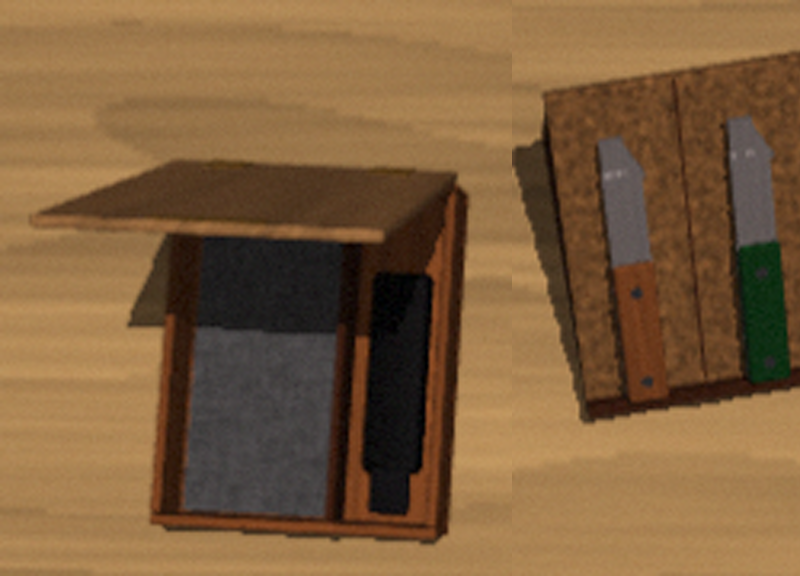

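View pics/s1.png

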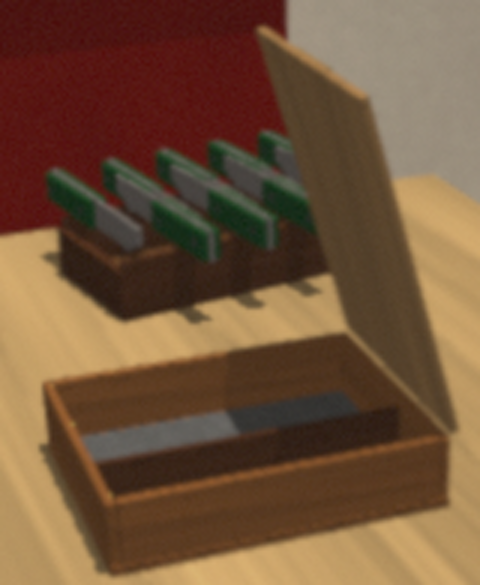

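The zoomed top crop gives case front corners at (152,515) and (437,532), and the lid's free edge from (30,222) to (383,238). The side crop gives case rim corners at (45,385), (113,497) and (450,432), and lid edge corners at (258,28) and (368,100).

```bash
python3 - <<'E'
from h import *
d=pickle.load(open("cam0.pkl","rb"));T,S=d["top"],d["side"]
t=lambda x,y:((x+.5)/3.2-.5+110,(y+.5)/3.2-.5+165)
s=lambda x,y:((x+.5)/3-.5+170,(y+.5)/3-.5+80)
P={}
for n,a,b in(("FL",(152,515),(45,385)),("FR",(437,531),(113,497)),("BR",(467,191),(450,435)),("lidL",(30,217),(258,28)),("lidR",(383,236),(368,100))):
    p,e=tri(T,t(*a),S,s(*b));P[n]=p;print(n,p.round(4),round(e,4))
for n in("FL","FR","BR"):
    print(n,"top",onz(T,t(*{"FL":(152,515),"FR":(437,531),"BR":(467,191)}[n]),.06).round(4),"side",onz(S,s(*{"FL":(45,385),"FR":(113,497),"BR":(450,435)}[n]),.06).round(4))
# knife: rect in top & side, end midpoints
bt=np.array([[405.3,241.8],[417.9,240.6],[421.7,282.9],[409.1,284.1]])
bs=np.array([[393.3,303.5],[404.2,314.1],[357.3,362.2],[346.5,351.6]])
for i in range(4):
    p,e=tri(T,bt[i],S,bs[i]);print(p.round(4),round(e,4))
E
```

```text
FL [0.3547 0.3452 0.0541] 0.0022
FR [0.348  0.1341 0.0641] 0.0008
BR [0.5949 0.1171 0.0661] 0.0026
lidL [0.5409 0.3389 0.3196] 0.0026
lidR [0.5339 0.129  0.3178] 0.003
FL top [0.3561 0.3429 0.06  ] side [0.3513 0.3335 0.06  ]
FR top [0.3474 0.1349 0.06  ] side [0.35   0.1409 0.06  ]
BR top [0.5945 0.1186 0.06  ] side [0.6015 0.127  0.06  ]
[ 0.5527 -0.2274  0.0953] 0.0014
[ 0.5554 -0.256   0.0925] 0.0002
[ 0.462  -0.2723  0.0414] 0.0016
[ 0.4592 -0.243   0.0408] 0.0021
```

```bash
cat >> h.py <<'E'
from workcell import bot
yaw,p=0.17,0.5236
kx=np.array([np.cos(p)*np.cos(yaw),np.cos(p)*np.sin(yaw),np.sin(p)])
n=np.array([-np.sin(p)*np.cos(yaw),-np.sin(p)*np.sin(yaw),np.cos(p)])
def rot(x,z,s=-1): # tool x = s*knife x, tool z
    x=s*np.asarray(x,float);return Ro.from_matrix(np.c_[x,np.cross(z,x),z]).as_rotvec()
CY=-0.045;CR=np.array([[np.cos(CY),-np.sin(CY),0],[np.sin(CY),np.cos(CY),0],[0,0,1]])
CO=np.array([0.481,0.2325,0.])
case=lambda x,y,z:CO+CR@[x,y,z]
def st(m): print(m,round(bot.current_clock(),2),bot.current_ee_pos().round(4) if hasattr(bot.current_ee_pos(),'round') else bot.current_ee_pos(),np.round(bot.current_contact_force(),2),round(bot.current_opening(),3),round(bot.current_grip_force(),1))
E
python3 - <<'E'
from h import *
d=pickle.load(open("cam0.pkl","rb"));print("mug",onz(d["top"],(289,152),.09))
G=np.array([.507,-.2495,.070])+.012*kx-.016*n
dn=[0,0,-1.]
for s in(-1,1):
    for P,r in((G+.12*n,rot(kx,-n,s)),(G,rot(kx,-n,s)),(case(-.12,.038,.2),rot(CR[:,0],dn,s)),(case(-.04,.038,.012),rot(CR[:,0],dn,s)),(case(.19,0,.36),rot(CR[:,0],dn,s)),(case(.15,0,.29),rot(CR[:,0],dn,s))):
        q=bot.inverse_kinematics(P,r);print(s,P.round(3),None if q is None else np.round(q,2))
E
```

```text
mug [0.76052408 0.04011959 0.09      ]
-1 [ 0.466 -0.257  0.166] None
-1 [ 0.525 -0.246  0.062] None
-1 [0.363 0.276 0.2  ] [ 0.38 -0.15  1.93 -0.    1.36 -1.14]
-1 [0.443 0.272 0.012] [ 0.32  0.28  1.9  -0.    0.97 -1.21]
-1 [0.671 0.224 0.36 ] [ 0.15  0.48  0.92 -0.    1.74 -1.37]
-1 [0.631 0.226 0.29 ] [ 0.16  0.37  1.2  -0.    1.58 -1.36]
1 [ 0.466 -0.257  0.166] [-1.04 -0.17  2.11  0.56  1.07  0.12]
1 [ 0.525 -0.246  0.062] [-0.91  0.12  2.07  0.66  0.8   0.06]
1 [0.363 0.276 0.2  ] [ 0.38 -0.15  1.93 -0.    1.36  2.  ]
1 [0.443 0.272 0.012] [ 0.32  0.28  1.9  -0.    0.97  1.93]
1 [0.671 0.224 0.36 ] [ 0.15  0.48  0.92 -0.    1.74  1.77]
1 [0.631 0.226 0.29 ] [ 0.16  0.37  1.2  -0.    1.58  1.78]
```

```bash
python3 - <<'E'
from h import *
G=np.array([.507,-.2495,.070])+.012*kx-.016*n
r=rot(kx,-n,1)
bot.line_to([.228,.45,.32]) if 0 else None
bot.goto([.36,.05,.33],rot(CR[:,0],[0,0,-1.],1)); st("via")
bot.set_gripper(.7)
bot.goto(G+.10*n,r); st("pre")
bot.line_to(G+.03*n,max_speed=.15); st("near")
c=bot.read_camera("side");cv2.imwrite("pics/g1.png",cv2.resize(c["pixels"][200:420,280:540],None,fx=3,fy=2.7))
E
```

```text
via 1.95 [0.36   0.0504 0.3299] [ 0.17 -0.46  0.15] 0.999 0.0
pre 3.92 [ 0.4762 -0.2544  0.1493] [-0.2   1.32 -0.16] 0.7 0.0
near 4.53 [ 0.5108 -0.2487  0.0888] [ 0.2  -0.18  0.29] 0.697 0.0
```

View pics/g1.png

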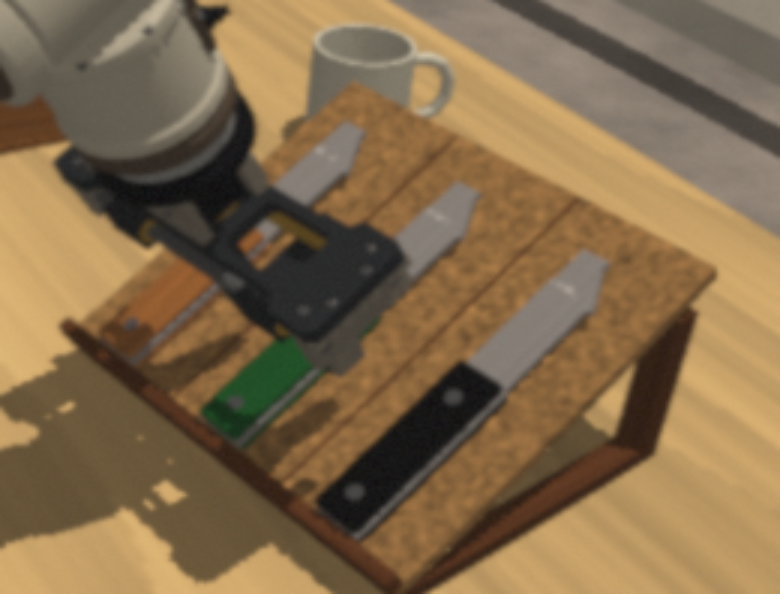

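The gripper straddles the green handle at (320,340) and lines up with it, and the neighbouring knives are clear. I'll descend slowly and grip.

```bash
python3 - <<'E'
from h import *
G=np.array([.507,-.2495,.070])+.012*kx-.016*n
bot.line_to(G+.006*n,max_speed=.08)
f0=np.array(bot.current_contact_force());d=.006
while d>.0001:
    d-=.002; bot.line_to(G+d*n,max_speed=.03)
    df=(np.array(bot.current_contact_force())-f0)@n
    if df>4: print("touch",d,df); d+=.002; bot.line_to(G+d*n,max_speed=.03); break
st("down")
bot.set_gripper(0,25); st("grip")
bot.line_to(G+(d+.03)*n,max_speed=.06); st("lift")
bot.line_to(G+.13*n,max_speed=.15); st("up")
print(d)
c=bot.read_camera("side");cv2.imwrite("pics/g2.png",cv2.resize(c["pixels"][180:420,260:560],None,fx=2.6,fy=2.5))
E
```

```text
down 5.78 [ 0.5251 -0.2463  0.062 ] [-0.31 -0.37  0.2 ] 0.7 0.0
grip 6.39 [ 0.5251 -0.2463  0.0621] [0.23 0.38 0.47] 0.322 25.0
lift 7.04 [ 0.5102 -0.249   0.0883] [-0.2   0.06 -2.8 ] 0.324 25.0
up 7.86 [ 0.4609 -0.2568  0.1737] [-0.67  0.91 -1.95] 0.323 25.0
0.0
```

View pics/g2.png

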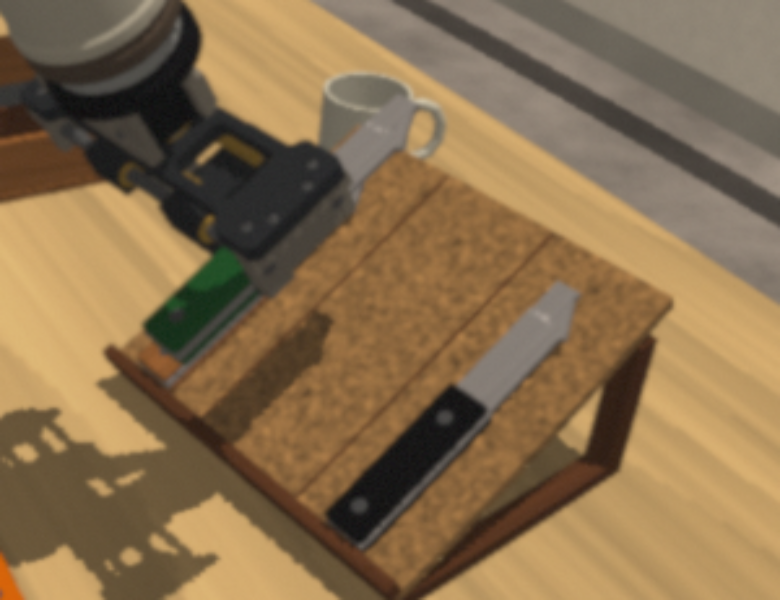

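The knife is held firmly, with its butt at (190,330) in the crop and the blade forward. Next I'll carry it to the case.

```bash
python3 - <<'E'
from h import *
r=rot(CR[:,0],[0,0,-1.],1)
bot.goto([.32,0.0,.33],r); st("via")
bot.goto(case(-.13,.038,.2),r); st("pre")
bot.line_to(case(-.050+.012,.038,.080),max_speed=.12); st("over")
for n_ in("side","top"):
    c=bot.read_camera(n_);pickle.dump(c,open(f"o_{n_}.pkl","wb"))
    a=c["pixels"];a=a[80:290,150:350] if n_=="side" else a[180:390,110:310]
    globals()[n_]=cv2.resize(a,(400,420),interpolation=cv2.INTER_CUBIC)
cv2.imwrite("pics/o.png",np.hstack([side,top]))
E
```

```text
via 9.16 [ 3.201e-01 -1.000e-04  3.291e-01] [ 0.03 -0.12 -2.49] 0.325 25.0
pre 10.33 [0.3536 0.2755 0.2003] [-0.08 -0.03 -2.11] 0.327 25.0
over 11.74 [0.4449 0.2724 0.0806] [ 0.25  0.4  -2.46] 0.322 25.0
```

View pics/o.png

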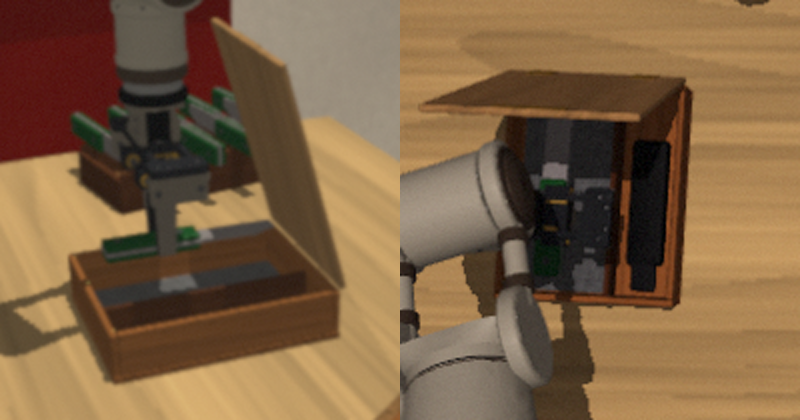

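The knife is level above the wide compartment, with its handle to the front: butt at (105,245), blade running towards (265,228) under the lid. I'll lower it and watch the force.

```bash
python3 - <<'E'
from h import *
bot.line_to(case(-.038,.038,.022),max_speed=.08)
f0=np.array(bot.current_contact_force());z=.022
while z>.006:
    z-=.0015; bot.line_to(case(-.038,.038,z),max_speed=.02)
    df=(np.array(bot.current_contact_force())-f0)[2]
    if df>3: break
print(z,df);st("touch")
bot.set_gripper(.5); st("open"); bot.hold(.3)
bot.line_to(case(-.038,.038,.08),max_speed=.1); st("up")
bot.line_to(case(-.15,.038,.2),max_speed=.2)
bot.goto([.25,.1,.4],bot.current_tool_rot());st("away")
for n_ in("side","top"):
    c=bot.read_camera(n_);pickle.dump(c,open(f"p_{n_}.pkl","wb"))
    a=c["pixels"];a=a[80:290,150:350] if n_=="side" else a[180:390,110:310]
    globals()[n_]=cv2.resize(a,(400,420),interpolation=cv2.INTER_CUBIC)
cv2.imwrite("pics/p.png",np.hstack([side,top]))
E
```

```text
0.009999999999999995 9.785197795328411
touch 14.72 [0.4449 0.2722 0.0111] [-3.31 -1.69  7.2 ] 0.32 25.0
open 15.15 [0.4448 0.2722 0.0099] [ 0.18 -0.61  0.15] 0.501 0.0
up 16.3 [0.4442 0.272  0.0794] [-0.46 -0.13  0.53] 0.499 0.0
away 18.35 [0.2502 0.1002 0.3989] [ 1.38 -0.03 -0.03] 0.498 0.0
```

View pics/p.png

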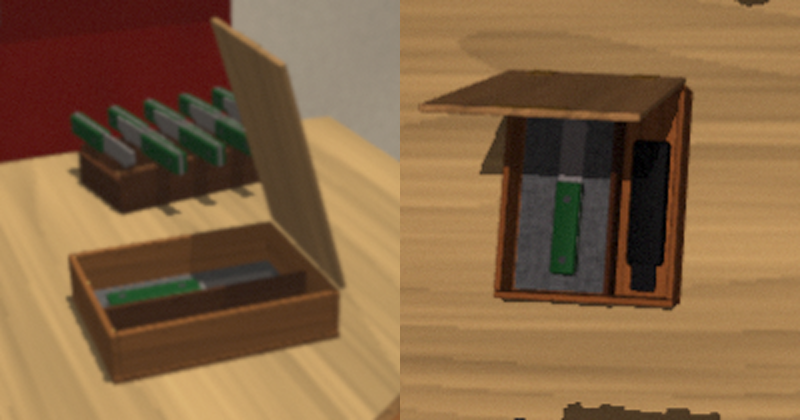

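Side and top views show the knife flat in the compartment (handle at (530–582, 182–273) in the crop), let go, with the lid still open. I'll confirm that with numbers and then check the lid path.

```bash
cat >> h.py <<'E'
def lidtcp(th,r=.235,off=.010,g=0.):
    c,s=np.cos(th),np.sin(th)
    return case(.13-r*c+(.008+g)*s+off,0,.0605+r*s+(.008+g)*c)
E
python3 - <<'E'
from h import *
c=pickle.load(open("p_top.pkl","rb"));b=cv2.boxPoints(green(c,(170,250,210,325))[0])
P=np.array([CR.T@(onz(c,x,.028)-CO) for x in b]);print(P.round(4).tolist(),P.mean(0).round(4))
r=rot(CR[:,0],[0,0,-1.],1)
for X in (case(-.1,0,.45),case(.0,0,.45),case(.12,0,.44),case(.19,0,.42),lidtcp(1.5),lidtcp(1.4),lidtcp(.8),lidtcp(0)):
    q=bot.inverse_kinematics(X,r);print(X.round(3),None if q is None else np.round(q,2))
E
```

```text
[[-0.1051, 0.0505, 0.028], [0.0021, 0.0506, 0.028], [0.0015, 0.0222, 0.028], [-0.1056, 0.0223, 0.028]] [-0.0518  0.0364  0.028 ]
[0.381 0.237 0.45 ] [ 0.29 -0.21  1.5  -0.    1.85  1.9 ]
[0.481 0.232 0.45 ] [ 0.22  0.02  1.29 -0.    1.83  1.84]
[0.601 0.227 0.44 ] [ 0.17  0.31  0.98 -0.    1.85  1.79]
[0.671 0.224 0.42 ] [ 0.15  0.51  0.77 -0.    1.87  1.77]
[0.612 0.227 0.295] [ 0.17  0.32  1.24 -0.    1.57  1.79]
[0.589 0.228 0.293] [ 0.18  0.27  1.32 -0.    1.56  1.79]
[0.463 0.233 0.235] [ 0.23 -0.    1.73 -0.    1.42  1.85]
[0.386 0.237 0.068] [ 0.28  0.01  2.06 -0.    1.07  1.9 ]
```

```bash
python3 - <<'E'
from h import *
r=rot(CR[:,0],[0,0,-1.],1)
bot.set_gripper(0,10)
bot.goto(case(-.1,0,.45),r)
bot.goto(case(.12,0,.45),r);bot.goto(case(.20,0,.42),r); st("behind")
bot.line_to(lidtcp(1.5),max_speed=.15); st("ready")
f0=np.array(bot.current_contact_force())
for th in np.arange(1.4,.05,-.1):
    bot.line_to(lidtcp(th),max_speed=.07)
    f=np.array(bot.current_contact_force())-f0; print(round(th,2),f.round(1))
    if np.linalg.norm(f)>20: print("STOP");break
st("end")
c=bot.read_camera("side");cv2.imwrite("pics/l.png",cv2.resize(c["pixels"][40:290,100:400],None,fx=2,fy=2))
E
```

```text
behind 21.33 [0.68   0.2238 0.4203] [-0.58  1.08  0.58] 0.008 0.0
ready 22.43 [0.6127 0.2268 0.2973] [ 0.05  0.2  -0.32] 0.004 0.0
1.4 [ 0.3 -0.6  0.2]
1.3 [0.  0.6 1.3]
1.2 [-0.5 -0.3 -0.2]
1.1 [0.3 0.  0.1]
1.0 [-1.8 -1.1  0.2]
0.9 [-0.6 -0.1  0.4]
0.8 [ 0.4 -0.4  1. ]
0.7 [ 0.  -1.1  1.3]
0.6 [-0.6  0.3  0.5]
0.5 [-1.5  0.5  1.1]
0.4 [ 0.2 -0.2  1. ]
0.3 [-0.4 -0.4  0.4]
0.2 [ 1.3 -0.2  1.2]
0.1 [ 0.1 -0.5 -0. ]
end 29.2 [0.3875 0.2365 0.0913] [ 0.16 -0.34 -0.34] 0.008 0.0
```

View pics/l.png

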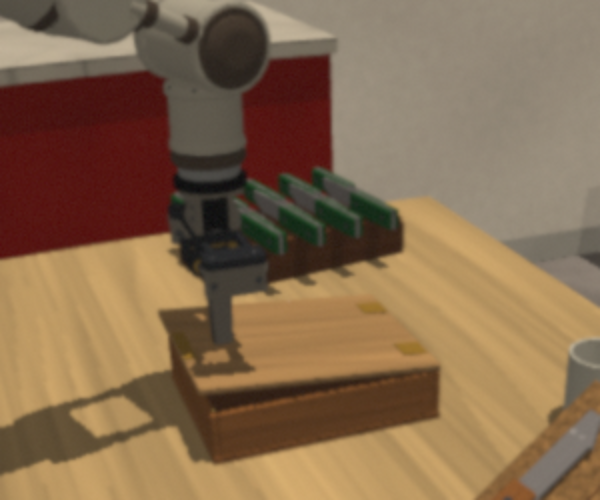

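The lid has followed the finger and is nearly shut, with a small gap left at the front around (215,395). I'll press it the rest of the way until the force rises.

```bash
python3 - <<'E'
from h import *
p=np.array(bot.current_ee_pos());f0=np.array(bot.current_contact_force());z=p[2]
while z>.060:
    z-=.002; bot.line_to([p[0],p[1],z],max_speed=.03)
    df=(np.array(bot.current_contact_force())-f0)[2]
    if df>10: break
print(z,df);st("pressed")
bot.hold(.3)
bot.line_to([p[0],p[1],.2],max_speed=.15)
bot.goto([.25,.1,.4],bot.current_tool_rot());bot.hold(.3);st("away")
for n_ in("side","top"):
    c=bot.read_camera(n_)
    a=c["pixels"];a=a[80:290,150:350] if n_=="side" else a[130:340,110:310]
    globals()[n_]=cv2.resize(a,(400,420),interpolation=cv2.INTER_CUBIC)
cv2.imwrite("pics/e.png",np.hstack([side,top]))
E
```

```text
0.06575657545804632 24.816381137622507
pressed 32.5 [0.3883 0.2368 0.0686] [-10.37  -4.54  25.55] 0.004 12.8
away 35.22 [0.2501 0.1002 0.3994] [0.68 0.11 0.18] 0.006 0.0
```

View pics/e.png

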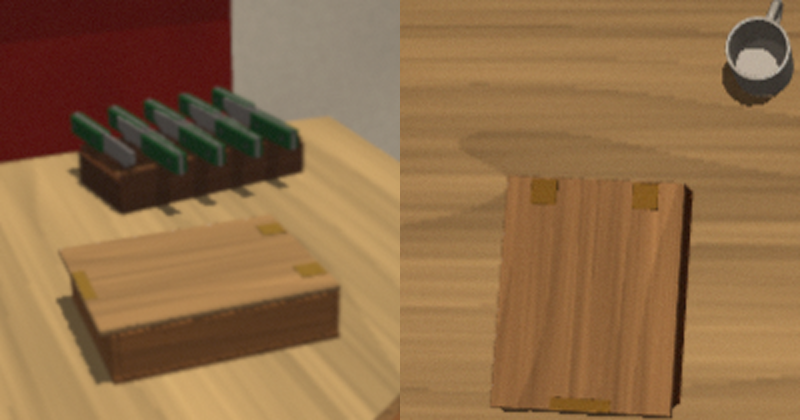

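The lid sits flat on the rim with no gap at the front edge (100,330), and the pressed height of 68.6 mm matches fully shut (68.5 mm). The mug is where it was and the arm is clear.

```bash
python3 -c "
from workcell import bot
print(bot.job_done())"
```

```text
the job is handed in; nothing more can be done
None
```

I laid the green knife flat in the wide compartment with its handle to the front, shut the lid gently, left the other knives and the mug alone, and handed the job in at about 35 s; no verdict came back.

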